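# Close the moulding box over its pattern

### The job

Get the moulding box closed up, ready for pouring. Stand the dark end board upright on its edge in the open front of the box, tight against the ends of the side walls, then gently lay the cover with the pour hole on top, flush with the face of the end board and overhanging both sides evenly. Then swing the hinged bail over until its rubber feet rest on the cover, and leave the tub, bottle and brush where they are.

Things in the scene. Friction and masses are not known exactly. Their poses are not given: they have to be found in the camera images.
- mould_box: Moulding box fixed to the bench, its open front (-x) roughly facing the robot. Origin under the middle of its base; x to the back, y left, z up. Base 150 x 96 x 12 mm. White walls 60 high, tops at z = 72: side walls 9 thick, outer faces at y = +-30, from x = -42 (open ends) to 42; back wall's outer face at x = 42. Brass pattern inside. Hinge brackets behind at x = 46 to 58, 98 high.
- board_place (a point): Where the end board's centre belongs: x -48, y 0, z 42 mm in the box frame (same axes): the board standing on the base across the open front, inner face against the ends of the side walls, 4 mm past their outer faces on either side, its top level with the wall tops.
- cover_place (a point): Where the cover's centre belongs: x -6, y 0, z 77 mm in the box frame (same axes): the cover lying on the walls and the end board, front edge flush with the end board's outer face, back edge flush with the back wall, 4 mm overhang on either side.
- rack: Wire drying rack fixed to the bench, 190 mm wide (y). Origin on the bench under its middle, x from low front to high back, z up. Two bays at y = +65 and -65, each of two 6 mm rods, 18 mm either side of the bay's middle, rising to +x at 34 degrees; top 104 high at x = 58. A board lies flat on each bay (which one varies). Beside the rods it is open, so fingers can reach past a board's side edges.
- rack_rest (a point): Middle of the rack's rest line, x -45, z 35 mm in the rack frame (same axes): the boards' lower edges lie on this level line, against the rods' upturned ends, which stand 19 mm proud of the rods.
- end_board: Loose dark brown end board, 68 wide (y) x 60 high (z) x 12 thick (x) mm, about 65 g. Origin: middle of the lower edge of its inner (+x) face; z up the board, -x outward through its thickness. On the rack it lies inner face down, its z axis up the 34 degree slope. It is the same either way round and either way up.
- board_center (a point): Centre of the end board (6 mm outward from its inner face, 30 mm above its lower edge), same axes as the board.
- cover: Loose dark brown cover, 96 long (x) x 68 wide (y) x 10 thick (z) mm, a 22 mm pour hole through its middle, about 100 g. Origin: middle of its front edge on the underside; x along its length, z up through its thickness. On the rack it lies underside down, its x axis up the 34 degree slope. It is the same either way round and either way up.
- cover_center (a point): Centre of the cover (middle of the hole, half way through the thickness), same axes as the cover.
- bail_arm (a joint): Angle of the bail, rad: 0 = closed, level, its rubber feet just on the cover; it starts open at 2.05 to 2.3 (upright is 1.57), leaning back. Two 8 mm steel straps 18 mm either side of the middle; feet 58 mm from the hinge; a 48 mm wide nose plate 111 to 117 mm from the hinge reaches 30 mm down before the closed box. Stiff hinge: stays where left, 1 to 2 N at the tab moves it.
- bail_hinge (a point): Middle of the bail's hinge axis, x 52, y 0, z 89 mm in the box frame (same axes). The axis is the box's y. The bail points to -x when closed and swings up and back over +z as it opens.
- bail_tab (a point): Point on the bail's red grip tab, 141 mm from the hinge, mid-width. The tab is 16 wide (along the hinge axis) x 8 mm thick and reaches from 117 to 155 mm from the hinge, in line with the straps. The point's x points to the hinge, y along the hinge axis.
- tub: Bystander: round blue lidded tub, 64 mm across, 55 mm high, origin under its middle.
- bottle: Bystander: amber bottle, 52 mm across, 120 mm high, origin under its middle.
- brush: Bystander: brush lying on the bench, 160 mm long along its x.

How it is judged:
By the outcome, as a careful person would: the job done as asked, in the order asked, and still so for the second after the job is handed in, with the robot touching nothing.
It also fails if it takes over 67 s, if anything falls off the work surface, if the arm or the gripper's body presses on something with over 40 N, if the wrist force passes 120 N, or if a joint passes its speed limit or range.

### The arm

A 6-joint arm with a two-finger parallel gripper is mounted at the origin on the work surface. World frame = base frame: x ahead of the robot, y to its left, z up, the work surface at z = 0. Lengths are in m, angles in rad, forces in N, time in s.
With the tool pointing down it reaches from about 0.275 to 0.875 m from the base axis. Payload 12.5 kg.
Tool frame: the origin (TCP) lies at the very end of the fingers, on their centre line; the grasp point (between the pads) lies 19 mm behind it; z points along the fingers, y is the line along which they close (so a half turn about z gives the same grasp; the last joint's range is limited). The gripper opens to 85 mm and grips with 20 to 120 N. Pads are 22 mm wide; open, the fingers measure 114 mm over their backs; the gripper's body (76 mm by 85 mm) begins 54 mm behind the grasp point. The pads swing forward as they close: fully open they stand 13 mm farther back than shut.
Start: joints at [-1.24, 0.351, 1.652, -0, 1.139, -0.085], TCP at [0.222, -0.503, 0.231] pointing down, gripper open.
Joint ranges: [-2.75, 2.75], [-0.79, 2.1], [0.01, 2.65], [-1.57, 4.71], [0.07, 3.14], [-2.87, 2.87]. Speed limits (rad/s): [2.22, 2.22, 2.79, 3.14, 3.14, 3.14].

### API

Orientations are given as a 3x3 rotation matrix whose columns are the frame's x, y, z axes.
In Python, from bench import manip gives the robot as it stands. Calls block until the motion is done:
- manip.move_ptp(position, orientation): joint-space move of the TCP to a pose.
- manip.move_l(position, attitude=None, max_speed=0.15): straight line of the TCP; attitude=None keeps the orientation; max_speed is the mean speed in m/s.
- manip.move_j(angles): joint-space move.
- manip.set_gripper(opening, effort=None): opening from 0.0 (shut) to 1.0 (fully open); effort is the grip in N (None keeps the last); returns when the fingers have stopped.
- manip.dwell(seconds).
- manip.inverse_kinematics(position, orientation): joint angles nearest the present ones, or None.
- manip.grab_frame(name): name is "scene" or "top" or "wrist"; returns (picture, depth): 420x560x3 uint8, red, green, blue; 420x560 float32, m along the optical axis (not along the pixel's ray), 0 where there is no reading.
- manip.get_calibration(name): a dict with "camera_matrix" (3x3 intrinsics, pixels), "R" (3x3) and "t" (3): a world point X has camera coordinates R X + t. Camera axes: x right, y down, z forward; pixel columns grow to the right and rows downward; lengths in m; the calibration is good to about 2 mm. A picture is of the moment at which its call begins: read the wrist's pose just before it. get_calibration takes no time and is no camera call; for the wrist camera it gives the pose at the moment of the call.
A pose or a line that the arm cannot do raises manip.Unreachable and nothing moves.
- manip.sign_off(): hands the job in; it is judged then, once.
Trained networks look in the newest picture that a camera, given by its name, has taken for a name from the list of things; names that differ only in an ending like _2 or _b are one class to them, and where a whole thing is asked for, a point or a joint stands for the part that bears it (a point fixed in the world has none). Each returns a list of dicts, best first, with "confidence" (0 to 1); they miss things now and then, are a little off and sometimes report something else, mostly with a low value. They report only what shows in the picture. A call takes as long as a camera call.
- manip.look_for(camera, name): "at" ([x, y, z] in m, in world coordinates, good to about 4 mm: the middle of the surface that is visible of it).
Readings, each from a call of its own:
- manip.current_time(): time.
- manip.current_qpos(): joint angles.
- manip.current_joint_vel(): joint speeds.
- manip.current_joint_torque(): joint torques, N m.
- manip.current_ee_pos(): TCP position.
- manip.current_tcp_rot(): TCP orientation.
- manip.current_force(): force on the tool from outside, world axes, zero at the start.
- manip.current_ft_torque(): the same for the moment, N m.
- manip.current_grip_width(): opening from 0.0 (shut) to 1.0 (fully open).
- manip.current_grip_force(): force on a finger pad.
Only numpy, scipy, OpenCV 4.12 (cv2) and the standard library are available. Lean on these libraries where they do the work, as an engineer would, in place of code of your own. Each camera call takes 0.05 s, during which the arm holds its last target. There are 200 camera calls.

## Working session

There is one attempt and no reset: what is moved stays moved. The work goes in short steps, each a Python script; the robot and the scene stay as the last script left them, time stands still between calls to the robot, and variables do not carry over. Pictures are saved under pics/ and viewed, at most 10 in all, crops included, and the job is handed in when it is done.

```bash
ls; mkdir -p pics
python3 - <<'E'
from bench import manip
import cv2,numpy as np
for n in ("scene","top"):
    p,d=manip.grab_frame(n); cv2.imwrite(f"pics/{n}0.png",p[:,:,::-1]); np.savez(f"{n}0.npz",p=p,d=d,**manip.get_calibration(n))
    c=manip.get_calibration(n); print(n,(-c["R"].T@c["t"]).round(3), c["camera_matrix"][0,0])
    for o in ("mould_box","rack","end_board","cover","bail_tab","bail_hinge","tub","bottle","brush"):
        print(o,[(np.round(r["at"],3).tolist(),round(r["confidence"],2)) for r in manip.look_for(n,o)[:2]])
print(manip.current_time())
E
```

```text
pics
scene [0.971 0.246 0.687] 394.1835095902022
mould_box [([0.58, -0.181, 0.046], 0.67)]
rack [([0.604, 0.226, 0.044], 0.8), ([0.581, -0.174, 0.048], 0.26)]
end_board [([0.534, 0.239, 0.067], 0.87)]
cover [([0.581, 0.115, 0.078], 0.86), ([0.581, -0.174, 0.047], 0.66)]
bail_tab [([0.643, -0.202, 0.191], 0.85)]
bail_hinge [([0.583, -0.174, 0.044], 0.79)]
tub [([0.581, -0.402, 0.048], 0.69)]
bottle [([0.752, 0.265, 0.084], 0.63), ([0.644, -0.204, 0.192], 0.62)]
brush [([0.755, -0.057, 0.021], 0.96), ([0.646, -0.204, 0.194], 0.71)]
top [ 0.434 -0.051  1.189] 440.2202181391019
mould_box [([0.559, -0.18, 0.011], 0.73)]
rack [([0.598, 0.215, 0.053], 0.88)]
end_board [([0.519, 0.24, 0.062], 0.83)]
cover [([0.573, 0.115, 0.066], 0.78)]
bail_tab [([0.64, -0.208, 0.191], 0.84)]
bail_hinge [([0.561, -0.178, 0.014], 0.87)]
tub [([0.57, -0.41, 0.054], 0.68)]
bottle [([0.732, 0.254, 0.081], 0.57)]
brush [([0.743, -0.062, 0.017], 0.59)]
1.0
```

View pics/scene0.png

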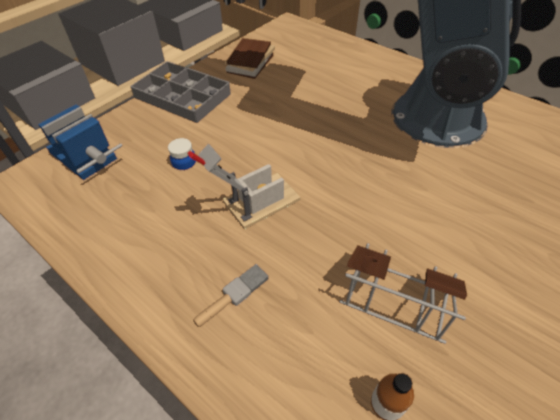

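View pics/top0.png

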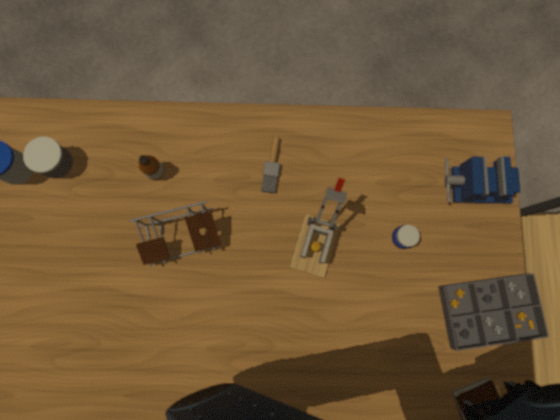

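The scene view shows the box at (265,193) with the bail leaning back, tab at (198,157). The rack is at (405,290), with the cover (hole visible) at (370,262) and the end board at (445,284). In the top view the box is at (315,248) with yaw about -16°, and the rack at (178,235) with yaw about +10°, cover on its -y bay. Next I'll take wrist close-ups.

```bash
cat > h.py <<'E'
from bench import manip
import numpy as np, cv2
from scipy.spatial.transform import Rotation as Rn
def rot(x,y):  # tool frame from x,y axis
    x=np.array(x,float);x/=np.linalg.norm(x);y=np.array(y,float);y-=x*(x@y);y/=np.linalg.norm(y)
    return np.column_stack([x,y,np.cross(x,y)])
def Rz(a): return Rn.from_euler('z',a).as_matrix()
DOWN=np.diag([1.,-1,-1])
def shot(fn=None,name="wrist"):
    c=manip.get_calibration(name); p,d=manip.grab_frame(name)
    if fn: cv2.imwrite(f"pics/{fn}.png",p[:,:,::-1]); np.savez(fn+".npz",p=p,d=d,**c)
    return p,d,c
def cloud(p,d,c):
    K=c["camera_matrix"];v,u=np.mgrid[:420,:560]
    X=np.stack([(u-K[0,2])*d/K[0,0],(v-K[1,2])*d/K[1,1],d],-1)
    W=(X-c["t"])@c["R"]; W[d<=0]=np.nan
    return W
def load(fn):
    z=np.load(fn+".npz"); return z["p"],z["d"],z
def view_pose(target,Rt,dist):
    c=manip.get_calibration("wrist"); T=manip.current_tcp_rot(); P=manip.current_ee_pos()
    T=np.array(T);P=np.array(P)
    Rc=T.T@c["R"].T; pc=T.T@(-c["R"].T@c["t"]-P)   # camera in tool
    ax=Rt@Rc[:,2]
    return np.array(target)-dist*ax-Rt@pc, Rc, pc
E
python3 - <<'E'
from h import *
T0=np.array(manip.current_tcp_rot());print(T0.round(2))
P,Rc,pc=view_pose([.565,-.18,.06],T0,.3);print(Rc.round(3),pc.round(3))
Rt=Rz(-.29)@DOWN
for tgt,Rt in (((.55,-.18,.07),Rz(-.29)@DOWN),((.55,-.18,.07),Rz(-.29-np.pi)@DOWN),((.56,.17,.07),Rz(.18)@DOWN),((.56,.17,.07),Rz(.18-np.pi)@DOWN)):
    P,_,_=view_pose(tgt,Rt,.33); print(P.round(3), np.round(manip.inverse_kinematics(P,Rt),2))
E
```

```text
[[ 0.91  0.4   0.  ]
 [ 0.4  -0.91 -0.  ]
 [ 0.    0.   -1.  ]]
[[ 0.001 -0.96  -0.279]
 [ 1.     0.     0.   ]
 [-0.    -0.279  0.96 ]] [ 0.071  0.    -0.142]
[ 0.57  -0.185  0.245] [-0.39  0.43  1.5  -0.    1.21  1.47]
[ 0.53  -0.175  0.245] [-0.4   0.35  1.62 -0.    1.17 -1.68]
[0.58  0.174 0.245] [ 0.21  0.44  1.48 -0.    1.22  1.61]
[0.54  0.166 0.245] [ 0.22  0.36  1.6  -0.    1.18 -1.54]
```

Run:
```python
from h import *
Rt=Rz(-.29-np.pi)@DOWN
ims=[]
for i,tgt in enumerate([(.545,-.20,.07),(.535,-.15,.07)]):
    P,_,_=view_pose(tgt,Rt,.37); manip.move_ptp(P,Rt); ims.append(shot(f"box{i}")[0])
Rt=Rz(.18-np.pi)@DOWN
for i,tgt in enumerate([(.55,.15,.07),(.53,.19,.07)]):
    P,_,_=view_pose(tgt,Rt,.37); manip.move_ptp(P,Rt); ims.append(shot(f"rack{i}")[0])
print(manip.current_time())
cv2.imwrite("pics/w4.png",cv2.resize(np.vstack([np.hstack(ims[:2]),np.hstack(ims[2:])]),(800,600))[:,:,::-1])
```

```text
4.5083
```

View pics/w4.png

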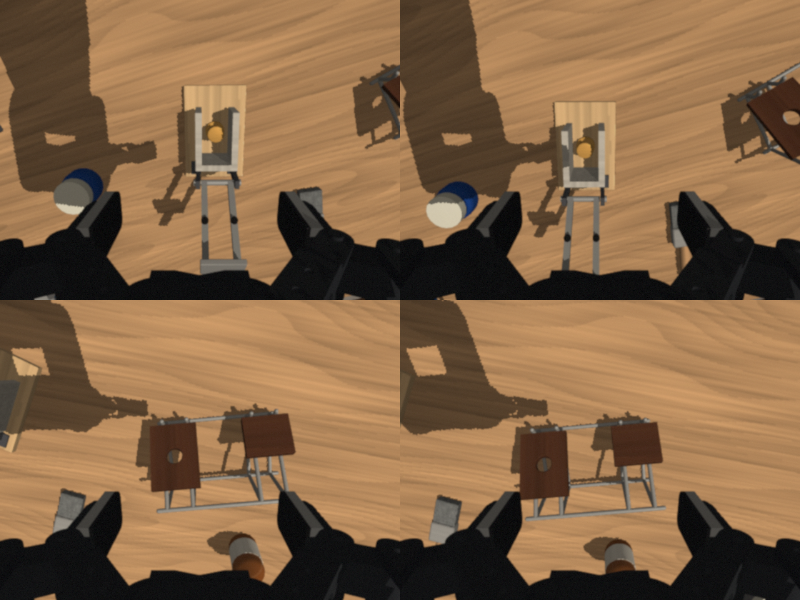

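The top row shows the box upright in the frame, with the front open at the top: base corners at about (183,87) and (246,87), wall tops running down to (240,172), and the bail straps below them. The bottom row shows the cover (hole at about (175,457)) and the end board (about (268,436)) on the rack. Next I fit planes and rectangles to the depth clouds.

```bash
cat >> h.py <<'E'
def edgefit(mask,W):
    """rectangle of a planar patch: centre, long axis, short axis, normal, sizes, residual"""
    P=W[mask]; P=P[~np.isnan(P[:,0])]
    c=np.median(P,0)
    for _ in range(3):
        U,S,V=np.linalg.svd(P-c,full_matrices=False); n=V[2]*np.sign(V[2][2])
        r=(P-c)@n; k=abs(r-np.median(r))<max(2.5*1.48*np.median(abs(r-np.median(r))),.0008); P=P[k]; c=P.mean(0)
    a=np.cross([0,1,0],n);a/=np.linalg.norm(a);b=np.cross(n,a)
    Q=np.column_stack([(P-c)@a,(P-c)@b])
    (cx,cy),(w,h),ang=cv2.minAreaRect((Q*1e4).astype(np.float32))
    t=np.deg2rad(ang); e1=np.cos(t)*a+np.sin(t)*b; e2=-np.sin(t)*a+np.cos(t)*b
    C=c+(cx*a+cy*b)/1e4
    if w<h: e1,e2,w,h=e2,e1,h,w
    return C,e1,e2,n,np.array([w,h])/1e4,len(P),r.std()
E
python3 - <<'E'
from h import *
np.set_printoptions(precision=4,suppress=True)
for f in ("rack0","rack1"):
    p,d,c=load(f);W=cloud(p,d,c);q=p.astype(int)
    m=(q[...,0]>1.35*q[...,1])&(q[...,0]<120)&(W[...,2]>.025)&(W[...,2]<.13)&(W[...,1]<.32)&(W[...,0]<.66)
    n,l,s,_=cv2.connectedComponentsWithStats(cv2.morphologyEx(m.astype(np.uint8),cv2.MORPH_OPEN,np.ones((3,3))))
    for i in range(1,n):
        if s[i,4]>500:
            C,e1,e2,nn,wh,k,r=edgefit(l==i,W); print(f,s[i],"C",C,"e1",e1,"n",nn,"tilt",np.degrees(np.arccos(nn[2])),"wh",wh,k,r)
for f in ("box0","box1"):
    p,d,c=load(f);W=cloud(p,d,c);q=p.astype(int);hs=cv2.cvtColor(p,cv2.COLOR_RGB2HSV)
    reg=(abs(W[...,0]-.56)<.13)&(abs(W[...,1]+.18)<.1)
    print(f,"z hist",[(round(a,4),int(b)) for b,a in zip(*np.histogram(W[...,2][reg&(W[...,2]<.11)],bins=np.arange(0,.11,.004)))])
    print("bench",np.nanmedian(W[...,2][(W[...,2]<.01)]))
    for nm,m in (("top",reg&(abs(W[...,2]-.072)<.006)),("base",reg&(abs(W[...,2]-.012)<.004))):
        n,l,s,_=cv2.connectedComponentsWithStats(m.astype(np.uint8))
        for i in range(1,n):
            if s[i,4]>200:
                C,e1,e2,nn,wh,k,r=edgefit(l==i,W); print(nm,s[i],"C",C,"e1",e1,np.degrees(np.arctan2(e1[1],e1[0])),"n",nn,"wh",wh,k,r)
E
```

```text
rack0 [ 338  159   75   63 3895] C [0.5157 0.2403 0.0615] e1 [-0.2701  0.9628 -0.001 ] n [-0.5387 -0.1503  0.829 ] tilt 34.00380789166837 wh [0.0675 0.0596] 3635 0.0006955524463715759
rack0 [ 210  172   71   97 5779] C [0.5669 0.1147 0.0697] e1 [0.7981 0.2256 0.5587] n [-0.538  -0.1506  0.8293] tilt 33.96810772331821 wh [0.0965 0.0678] 5564 0.0006943982534758014
rack1 [ 296  171   72   62 3769] C [0.5157 0.2405 0.0616] e1 [-0.2694  0.963  -0.0014] n [-0.5382 -0.1493  0.8295] tilt 33.95210349686228 wh [0.0672 0.0596] 3574 0.0007068429328973506
rack1 [ 168  183   69   97 5773] C [0.5669 0.115  0.0697] e1 [0.7979 0.224  0.5597] n [-0.5392 -0.15    0.8287] tilt 34.032066858007795 wh [0.0962 0.0684] 5514 0.0007111216477038424
box0 z hist [(np.float64(0.0), 6594), (np.float64(0.004), 0), (np.float64(0.008), 4950), (np.float64(0.012), 1988), (np.float64(0.016), 231), (np.float64(0.02), 68), (np.float64(0.024), 72), (np.float64(0.028), 75), (np.float64(0.032), 81), (np.float64(0.036), 105), (np.float64(0.04), 438), (np.float64(0.044), 170), (np.float64(0.048), 97), (np.float64(0.052), 84), (
[... 1276 characters left out ...]
6), 107), (np.float64(0.06), 106), (np.float64(0.064), 132), (np.float64(0.068), 1337), (np.float64(0.072), 542), (np.float64(0.076), 25), (np.float64(0.08), 19), (np.float64(0.084), 35), (np.float64(0.088), 229), (np.float64(0.092), 229), (np.float64(0.096), 217), (np.float64(0.1), 77), (np.float64(0.104), 81)]
bench -0.00046295309042642936
top [ 226  182   61   80 1879] C [ 0.5444 -0.1763  0.0716] e1 [-0.9598  0.2808  0.0011] 163.69399013566454 n [0.0012 0.0001 1.    ] wh [0.0847 0.0594] 1761 0.0007067042980104204
base [ 216  142   87  124 6285] C [ 0.5445 -0.1759  0.0115] e1 [-0.9591  0.283  -0.0001] 163.55874126029772 n [0.0001 0.0006 1.    ] wh [0.1499 0.0961] 6063 0.0007726191619190823
```

```bash
cat >> h.py <<'E'
np.set_printoptions(precision=4,suppress=True)
BY=np.radians(-16.5); RB=Rz(BY); OB=np.array([.5445,-.1759,.0])
def box(x,y,z): return OB+RB@np.array([x,y,z])/1000
RR=Rz(np.radians(15.67))           # rack yaw
def tool(R,t,flip):  # tool z tilted t deg forward (R x) from straight down, y along R y; flip -> camera on the +x side
    t=np.radians(t); z=R@[np.sin(t),0,-np.cos(t)]; y=R[:,1]*(-1 if flip else 1)
    return np.column_stack([np.cross(y,z),y,z])
N=RR@[-np.sin(np.radians(34)),0,np.cos(np.radians(34))]
Z0=np.array([0,0,.0005])
BC=np.array([.5157,.2404,.06155])+Z0-.006*N
CC=np.array([.5669,.11485,.0697])+Z0-.005*N
D=.022; A=38   # TCP beyond the object's middle; board tilt
TBr,TBf=tool(RR,34-A,True),tool(RB,90-A,True)
TCr,TCf=tool(RR,34,False),tool(RB,0,False)
F=lambda: np.array(manip.current_force())
E
python3 - <<'E'
from h import *
for nm,P,T in (("b up",BC+(D-.1)*TBr[:,2],TBr),("b",BC+D*TBr[:,2],TBr),("blift",BC+D*TBr[:,2]+[0,0,.12],TBr),
  ("bf",box(-52,0,100)+D*TBf[:,2],TBf),("bf2",box(-48,0,42)+D*TBf[:,2],TBf),
  ("c up",CC+(D-.1)*TCr[:,2],TCr),("c",CC+D*TCr[:,2],TCr),("cf",box(-6,0,140)+D*TCf[:,2],TCf),("cf2",box(-6,0,77)+D*TCf[:,2],TCf)):
    q=manip.inverse_kinematics(P,T); print(nm,P,None if q is None else np.round(q,2))
E
```

```text
b up [0.5242 0.2428 0.1349] [0.35 0.54 1.61 0.01 1.05 1.64]
b [0.5175 0.2409 0.0351] [0.35 0.68 1.68 0.01 0.86 1.64]
blift [0.5175 0.2409 0.1551] [0.35 0.51 1.62 0.01 1.09 1.65]
bf [ 0.5113 -0.1661  0.0865] [-0.47  0.52  2.34  2.89  0.63 -1.48]
bf2 [ 0.5151 -0.1672  0.0285] [-0.47  0.7   2.31  2.94  0.78 -1.54]
c up [0.5276 0.1038 0.1307] [ 0.04  0.32  2.17  1.03  0.15 -2.79]
c [0.5814 0.1189 0.0478] [0.07 0.57 2.06 2.13 0.13 2.41]
cf [ 0.5387 -0.1742  0.118 ] [-0.39  0.52  1.71 -0.    0.92 -1.68]
cf2 [ 0.5387 -0.1742  0.055 ] [-0.39  0.62  1.73 -0.    0.79 -1.68]
```

Run:
```python
from h import *
z=TBr[:,2]
manip.set_gripper(1.0)
manip.move_ptp(BC+(D-.1)*z,TBr)
manip.move_l(BC+D*z,max_speed=.12)
print("F",F())
manip.set_gripper(0.0,60); print("w",manip.current_grip_width(),manip.current_grip_force(),F())
manip.move_l(BC+D*z+[0,0,.06],max_speed=.1)
manip.move_l(BC+D*z+[0,0,.2],max_speed=.25)
print(manip.current_grip_width(),F(),manip.current_time())
p,d,c=shot("held0")
try:
    P=box(-56,0,150)+D*TBf[:,2]
    manip.move_ptp(P,TBf); print("at",manip.current_ee_pos()-P,manip.current_qpos(),manip.current_time())
    p,d,c=shot("held1")
except manip.Unreachable as e: print("UNREACH",e)
```

```text
F [-0.0176  0.2158 -0.0366]
w 0.7818610852189326 65.73958039283752 [-2.1789  0.1953  5.1915]
0.780172801485072 [ 0.8508  0.4842 -1.2446] 10.1167
at [0.0003 0.0002 0.0001] [-0.4743  0.3657  2.341   2.8222  0.4857 -1.4021] 12.7417
```

View pics/held1.png

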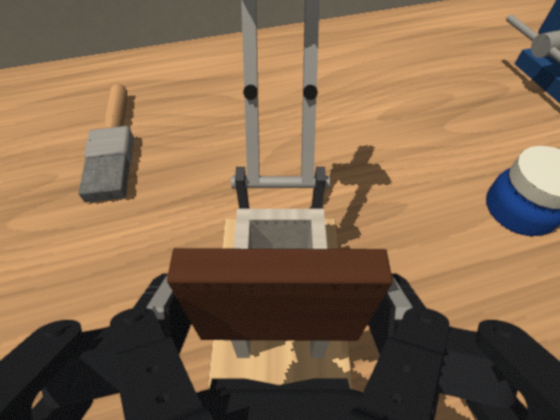

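The wrist view shows the board held squarely between the fingers: its top edge spans (170,250) to (388,283), with the box behind it. Now I measure its pose in the hand against the target.

Run:
```python
from h import *
p,d,c=load("held1");W=(cloud(p,d,c)+Z0-OB)@RB*1000;q=p.astype(int)
m=(q[...,0]>1.35*q[...,1])&(q[...,0]<130)&(W[...,2]>100)&(W[...,0]<-20)
n,l,s,_=cv2.connectedComponentsWithStats(cv2.morphologyEx(m.astype(np.uint8),cv2.MORPH_OPEN,np.ones((3,3))));i=1+np.argmax(s[1:,4])
P=W[l==i];print(s[i],np.percentile(P,[1,50,99],axis=0))
v=np.mgrid[:420,:560][0]
for nm,mm in (("top",(l==i)&(v>255)&(v<278)),("face",(l==i)&(v>292)&(v<330))):
    Q=W[mm]; U,S,V=np.linalg.svd(Q-Q.mean(0),full_matrices=False); print(nm,Q.mean(0),"n",V[2],"x/y/z range",np.percentile(Q,[.5,99.5],axis=0).ravel())
```

```text
[  168   248   224    93 18279] [[-60.8364 -32.6783 121.8738]
 [-60.1234   0.192  172.1608]
 [-49.3552  32.9675 179.6494]]
top [-55.3911   0.1396 178.5856] n [ 0.0362 -0.0011  0.9993] x/y/z range [-59.1833 -33.1685 177.1459 -51.4562  33.4512 180.0723]
face [-60.3402   0.1276 154.0857] n [ 1.     -0.0025  0.0006] x/y/z range [-60.9408 -32.9629 133.6566 -59.762   33.3894 170.6631]
```

```bash
cat >> h.py <<'E'
def creep(start,dirn,T,test,step=.0007,n=14,sp=.02,off=0):
    """move along box-frame dirn (mm start) until test(force change, box frame)"""
    f0=RB.T@F(); x=np.array(start,float); dirn=np.array(dirn,float)
    for i in range(n):
        manip.move_l(box(*x)+off,max_speed=sp)
        f=RB.T@F()-f0
        if test(f): break
        x+=dirn*step*1000
    print("creep end",x,"df",f,"steps",i,"t",manip.current_time()); return x
E
python3 - <<'E'
from h import *
o=D*TBf[:,2]
manip.move_l(box(-52.7,0,60)+o,max_speed=.15)
manip.move_l(box(-52.7,0,46)+o,max_speed=.06)
x=creep([-52.7,0,45],[0,0,-1],TBf,lambda f:f[2]>2.5,off=o)
x[2]+=.5
x=creep(x,[1,0,0],TBf,lambda f:f[0]<-4,off=o,n=12)
x=creep(x,[0,0,-1],TBf,lambda f:f[2]>3,off=o,step=.0004,n=5)
print(F(),manip.current_ee_pos())
shot("bplace")
E
```

```text
creep end [-52.7   0.   43.6] df [-0.3171  0.9433  3.483 ] steps 2 t 14.675
creep end [-47.8   0.   44.1] df [-9.2307 -2.5739  1.6314] steps 7 t 16.675
creep end [-47.8   0.   43.7] df [-3.0472 -0.6965  5.7495] steps 1 t 17.175
[-12.8655   1.561   10.2281] [ 0.5143 -0.1669  0.0302]
```

Run:
```python
from h import *
o=D*TBf[:,2]
manip.set_gripper(1.0); print(F(),manip.current_grip_width())
P=np.array(manip.current_ee_pos())
manip.move_l(P-.07*TBf[:,2],max_speed=.1)
manip.move_l(P-.10*TBf[:,2]+[0,0,.08],max_speed=.2)
p,d,c=shot("bdone"); print(manip.current_time())
W=(cloud(p,d,c)+Z0-OB)@RB*1000;q=p.astype(int)
m=(q[...,0]>1.35*q[...,1])&(q[...,0]<130)&(abs(W[...,1])<60)&(W[...,0]<0)&(W[...,0]>-90)
for nm,mm in (("top",m&(W[...,2]>66)),("face",m&(W[...,2]<66)&(W[...,2]>14))):
    Q=W[mm]; 
    if len(Q)<20: print(nm,len(Q)); continue
    U,S,V=np.linalg.svd(Q-Q.mean(0),full_matrices=False); print(nm,len(Q),Q.mean(0),"n",V[2],np.percentile(Q,[.5,99.5],axis=0).ravel())
w=(W[...,2]>69)&(W[...,2]<75)&(abs(W[...,1])<36)&(W[...,0]>-40)&(W[...,0]<60)
print("walls",np.percentile(W[w],[.5,50,99.5],axis=0))
```

```text
[ 0.4704  0.891  -0.565 ] 1.0025614104334513
19.1167
top 1556 [-49.6253  -0.058   71.6072] n [-0.2588  0.002   0.9659] [-54.3921 -33.3558  66.113  -42.79    33.0758  73.7637]
face 2532 [-48.2007  -0.1231  40.4548] n [-0.7345  0.001  -0.6787] [-54.589  -32.8802  15.7899  -2.6181  32.6036  65.8036]
walls [[-39.6407 -30.5307  69.1233]
 [  8.4607  -0.8329  72.288 ]
 [ 47.5515  29.2161  74.146 ]]
```

View pics/bdone.png

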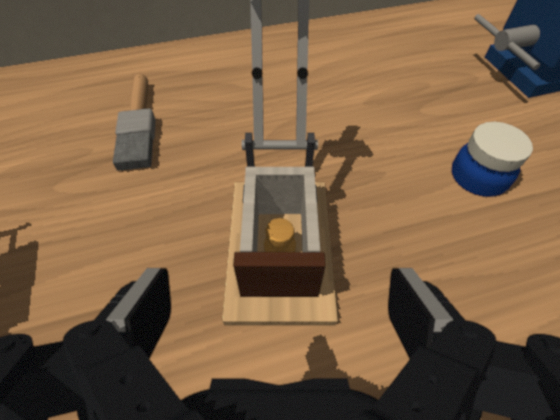

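The board stands upright across the front, top edge at (235–325, 255–265): outer face at x≈-54.4, inner face at -42.8, centred in y, top at 72. Next is the cover.

Run:
```python
from h import *
for t in (46,50,54):
  for fl in (0,1):
    Tr,Tf=tool(RR,t,fl),tool(RB,t-34,fl)
    for nm,P,T in (("up",CC+(D-.1)*Tr[:,2],Tr),("g",CC+D*Tr[:,2],Tr),("lift",CC+D*Tr[:,2]+[0,0,.15],Tr),("f1",box(-6,0,180)+D*Tf[:,2],Tf),("f2",box(-6,0,77)+D*Tf[:,2],Tf)):
        q=manip.inverse_kinematics(P,T); print(t,fl,nm,None if q is None else np.round(q,2))
print(manip.current_qpos())
```

```text
46 0 up [0.01 0.36 2.31 2.59 0.37 1.9 ]
46 0 g [0.05 0.61 2.15 2.77 0.44 1.76]
46 0 lift [0.05 0.27 2.1  1.72 0.16 2.84]
46 0 f1 [-0.41  0.39  1.82  0.04  0.73 -1.71]
46 0 f2 [-0.41  0.56  1.87  0.05  0.51 -1.73]
46 1 up [ 0.01  0.36  2.31  2.59  0.37 -1.24]
46 1 g [ 0.05  0.61  2.15  2.77  0.44 -1.38]
46 1 lift [ 0.05  0.27  2.1   1.72  0.16 -0.31]
46 1 f1 [-0.41  0.39  1.82  0.04  0.73  1.43]
46 1 f2 [-0.41  0.56  1.87  0.05  0.51  1.41]
50 0 up [-0.01  0.4   2.36  2.7   0.51  1.78]
50 0 g [0.05 0.64 2.17 2.81 0.56 1.71]
50 0 lift [0.05 0.28 2.14 2.24 0.22 2.32]
50 0 f1 [-0.41  0.37  1.86  0.06  0.64 -1.73]
50 0 f2 [-0.41  0.54  1.91  0.08  0.41 -1.76]
50 1 up [-0.01  0.4   2.36  2.7   0.51 -1.36]
50 1 g [ 0.05  0.64  2.17  2.81  0.56 -1.43]
50 1 lift [ 0.05  0.28  2.14  2.24  0.22 -0.82]
50 1 f1 [-0.41  0.37  1.86  0.06  0.64  1.41]
50 1 f2 [-0.41  0.54  1.91  0.08  0.41  1.38]
54 0 up [-0.02  0.45  2.39  2.75  0.66  1.71]
54 0 g [0.04 0.67 2.2  2.84 0.67 1.67]
54 0 lift [0.04 0.29 2.17 2.49 0.31 2.06]
54 0 f1 [-0.41  0.35  1.9   0.08  0.54 -1.76]
54 0 f2 [-0.41  0.53  1.96  0.14  0.31 -1.82]
54 1 up [-0.02  0.45  2.39  2.75  0.66 -1.43]
54 1 g [ 0.04  0.67  2.2   2.84  0.67 -1.47]
54 1 lift [ 0.04  0.29  2.17  2.49  0.31 -1.08]
54 1 f1 [-0.41  0.35  1.9   0.08  0.54  1.38]
54 1 f2 [-0.41  0.53  1.96  0.14  0.31  1.32]
[-0.5266  0.1649  2.4854  2.6892  0.4404 -1.3053]
```

```bash
cat >> h.py <<'E'
TCr,TCf=tool(RR,50,True),tool(RB,16,True)
E
python3 - <<'E'
from h import *
z=TCr[:,2]
P=np.array(manip.current_ee_pos()); manip.move_l(P-.03*TBf[:,2]+[0,0,.06],max_speed=.25)
manip.move_ptp(CC+(D-.1)*z,TCr)
p,d,c=shot("cpre")
manip.move_l(CC+D*z,max_speed=.12)
print("F",F())
manip.set_gripper(0.0,60); print("w",manip.current_grip_width(),manip.current_grip_force(),F())
manip.move_l(CC+D*z+[0,0,.04],max_speed=.1)
manip.move_l(CC+D*z+[0,0,.11],max_speed=.2)
print(manip.current_grip_width(),F(),manip.current_time())
P=box(-80,0,180)+D*TCf[:,2]
manip.move_ptp(P,TCf); print("at",manip.current_ee_pos()-P,manip.current_qpos(),manip.current_time())
p,d,c=shot("cheld")
W=(cloud(p,d,c)+Z0-OB)@RB*1000;q=p.astype(int)
m=(q[...,0]>1.35*q[...,1])&(q[...,0]<130)&(W[...,2]>140)
n,l,s,_=cv2.connectedComponentsWithStats(cv2.morphologyEx(m.astype(np.uint8),cv2.MORPH_OPEN,np.ones((3,3))));i=1+np.argmax(s[1:,4])
C,e1,e2,nn,wh,k,r=edgefit(l==i,W/1000);print(s[i],C*1000,e1,e2,nn,wh,r)
print(manip.current_time())
E
```

```text
F [-0.502   0.0619  0.1943]
w 0.7810233209259826 63.42179867438972 [-7.8937 -2.9447  8.739 ]
0.7801992043995783 [-0.8096 -0.9384 -1.8385] 23.8333
at [-0.0001  0.0004 -0.0004] [-0.4301  0.247   2.0397  0.0724  0.5805  1.3731] 25.9667
[  184   169   192   224 37282] [-71.0583   0.0988 183.8451] [ 1.      0.0003 -0.0011] [-0.0003  1.     -0.0006] [0.0011 0.0006 1.    ] [0.0792 0.0687] 0.0005915663582357906
26.0167
```

View pics/cheld.png

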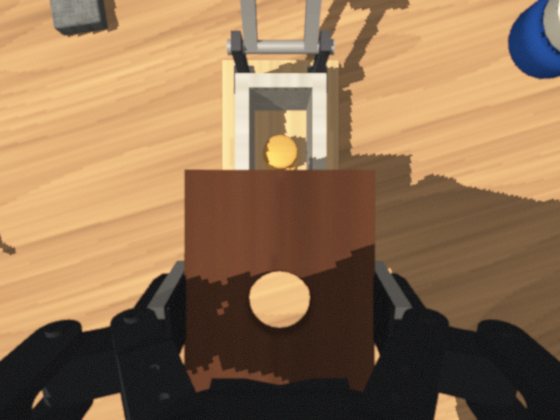

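The cover is held level and square: far edge at row 170 (columns 184–375), hole at (280,300). I'll check the box against it in this same picture, then place it.

Run:
```python
from h import *
p,d,c=load("cheld");W=(cloud(p,d,c)+Z0-OB)@RB*1000
w=(abs(W[...,2]-72)<2.5)&(abs(W[...,1])<36)&(W[...,0]>0)&(W[...,0]<60)
Q=W[w];print("z",np.median(Q[:,2]))
b=w&(abs(W[...,1])<14); print("back wall x",np.percentile(W[b][:,0],[2,98]))
s=w&(W[...,0]>5)&(W[...,0]<30); print("sides y",np.percentile(W[s][:,1],[2,98]))
p,d,c=load("bdone");W=(cloud(p,d,c)+Z0-OB)@RB*1000
w=(abs(W[...,2]-72)<2.5)&(abs(W[...,1])<36)&(W[...,0]>-70)&(W[...,0]<60)
b=w&(abs(W[...,1])<12); h=W[b][:,0]
print("back",np.percentile(h[h>0],[2,98]),"board",np.percentile(h[h<0],[2,98]), "sides",np.percentile(W[w&(abs(W[...,0])<30)][:,1],[2,98]))
```

```text
z 72.1207734385146
back wall x [33.4953 42.6425]
sides y [-30.4818  29.3335]
back [33.0922 42.0888] board [-54.0462 -42.9508] sides [-30.2401  29.0057]
```

Run:
```python
from h import *
o=D*TCf[:,2]
manip.move_l(box(-6.4,-.4,140)+o,max_speed=.15)
manip.move_l(box(-6.4,-.4,90)+o,max_speed=.12)
manip.move_l(box(-6.4,-.4,81)+o,max_speed=.04)
x=creep([-6.4,-.4,80.4],[0,0,-1],TCf,lambda f:f[2]>1.8,off=o,step=.0005,n=10,sp=.015)
print(F()); manip.set_gripper(1.0); print(F(),manip.current_grip_width())
P=np.array(manip.current_ee_pos())
manip.move_l(P+[0,0,.05],max_speed=.1)
manip.move_l(box(-70,0,200)+o,max_speed=.25)
p,d,c=shot("cdone"); print(manip.current_time())
W=(cloud(p,d,c)+Z0-OB)@RB*1000;q=p.astype(int)
m=(q[...,0]>1.35*q[...,1])&(q[...,0]<130)&(abs(W[...,2]-82)<4)&(abs(W[...,1])<50)&(W[...,0]>-90)&(W[...,0]<70)
n,l,s,_=cv2.connectedComponentsWithStats(cv2.morphologyEx(m.astype(np.uint8),cv2.MORPH_OPEN,np.ones((3,3))));i=1+np.argmax(s[1:,4])
C,e1,e2,nn,wh,k,r=edgefit(l==i,W/1000);print(s[i],C*1000,e1,nn,wh,r)
m=(q[...,0]>1.35*q[...,1])&(q[...,0]<130)&(W[...,2]<70)&(W[...,2]>20)&(abs(W[...,1])<36)&(W[...,0]<-45)&(W[...,0]>-65)
print("face",m.sum(),np.median(W[m],0) if m.any() else 0)
```

```text
creep end [-6.4 -0.4 77.4] df [-1.7002  1.0198  7.9571] steps 6 t 29.4167
[-1.6388  0.9982  6.7037]
[-1.0854  0.1219 -0.5573] 1.0024435346794556
30.9833
[  231    94    99   140 12860] [-5.0942 -0.8136 82.1633] [ 1.      0.0006 -0.0004] [0.0004 0.0005 1.    ] [0.0956 0.0675] 0.0006374928267434944
face 0 0
```

View pics/cdone.png

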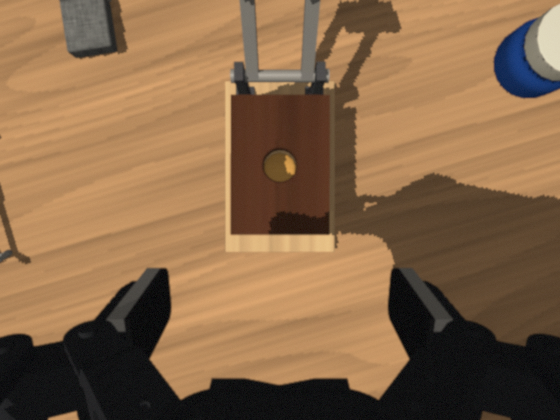

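The cover lies on the box, image (231–330, 94–235), with narrow even base strips on both sides. I'll check its offset against the base in this picture, and get the bail angle from the bdone depth.

Run:
```python
from h import *
p,d,c=load("cdone");W=(cloud(p,d,c)+Z0-OB)@RB*1000
b=(abs(W[...,2]-12)<3)&(abs(W[...,1])<60)&(W[...,0]>-90)&(W[...,0]<90)
s=b&(abs(W[...,0])<35); print("base y",np.percentile(W[s][:,1],[1,99]),"front",np.percentile(W[b][:,0],[.5]))
for f in ("bdone","held1","box0"):
    p,d,c=load(f);W=(cloud(p,d,c)+Z0-OB)@RB*1000
    m=(W[...,2]>105)&(abs(W[...,1])<26)&(W[...,0]>55)&(W[...,0]<180)&(W[...,2]<230)
    Q=W[m]; dx=Q[:,0]-52; dz=Q[:,2]-89; r=np.hypot(dx,dz); th=np.arctan2(dz,-dx)
    k=(r<105)&(r>30); print(f,m.sum(),"theta",np.median(th[k]),np.percentile(th[k],[10,90]),"y",np.percentile(Q[k][:,1],[2,50,98]),"r max",r.max())
```

```text
base y [-48.3659  47.2837] front [-73.9082]
bdone 2672 theta 2.1090481574918662 [2.0531 2.1302] y [-22.0814  13.4365  21.2706] r max 110.06390340831244
held1 4476 theta 2.1096907324412615 [2.0523 2.1311] y [-22.1511 -14.338   21.2665] r max 108.57859748652228
box0 2941 theta 2.105239615840836 [2.0441 2.1276] y [-21.4947  14.0453  21.6946] r max 121.55337515214217
```

Run:
```python
from h import *
T=tool(RB,0,True)
P,_,_=view_pose(box(130,0,206),T,.28); print(P)
manip.move_l(np.array(manip.current_ee_pos())+[0,0,.1],max_speed=.3)
manip.move_ptp(P,T)
p,d,c=shot("tab"); print(manip.current_time())
W=(cloud(p,d,c)+Z0-OB)@RB*1000;q=p.astype(int)
m=(q[...,0]>2*q[...,1])&(q[...,0]>2*q[...,2])&(W[...,2]>120)
n,l,s,_=cv2.connectedComponentsWithStats(m.astype(np.uint8));i=1+np.argmax(s[1:,4])
Q=W[l==i]; print(s[i],np.percentile(Q,[1,50,99],axis=0))
dx=Q[:,0]-52;dz=Q[:,2]-89;r=np.hypot(dx,dz);print("r",np.percentile(r,[1,99]))
k=slice(None);a=np.polyfit(dx,dz,1);print("slope ang",np.pi-np.arctan(a[0]),"perp off",a[1]*np.cos(np.arctan(a[0])))
for z in ((0,.5,.9,2.16,1.8)): 
    print(z,manip.inverse_kinematics(box(52-146*np.cos(z),0,89+146*np.sin(z))+.019*T[:,2],T))
```

```text
[ 0.6756 -0.2146  0.3328]
32.425
[269 196  22  22 441] [[117.0605  -7.8056 192.0458]
 [133.3857  -0.6168 216.021 ]
 [140.8934   7.2567 219.8859]]
r [121.8681 156.4808]
slope ang 2.2920365966291936 perp off 20.998297967799758
0 [-0.4147  0.4705  1.9595 -0.      0.7115  1.4441]
0.5 [-0.4101  0.3764  1.8745 -0.      0.8906  1.4487]
0.9 [-0.4015  0.3758  1.7427 -0.      1.0231  1.4573]
2.16 [-0.3738  0.6738  1.234  -0.      1.2337  1.485 ]
1.8 [-0.3801  0.5647  1.3685 -0.      1.2084  1.4787]
```

View pics/tab.png

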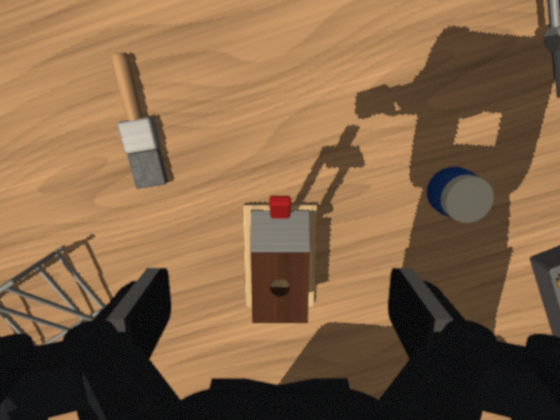

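The tab shows at (269–291, 196–218), centred over the box in y. Its tip at about (137, 219) mm matches θ≈2.16 and r = 155. I'll grasp the tab and swing the bail.

Run:
```python
from h import *
T=tool(RB,0,True); o=.019*T[:,2]; r=146
pos=lambda th: box(52-r*np.cos(th),-.4,89+r*np.sin(th))+o
th0=2.16
manip.set_gripper(.5)
manip.move_l(pos(th0)+[0,0,.06],max_speed=.2)
manip.move_l(pos(th0),max_speed=.08); print("F",F())
manip.set_gripper(0.0,25); print("w",manip.current_grip_width()*85,F(),manip.current_time())
for th in np.linspace(th0,.12,14)[1:]:
    manip.move_l(pos(th),max_speed=.15)
    if abs(th-1.5)<.08 or th<.3: print(round(th,2),RB.T@F(),manip.current_grip_width()*85)
print(manip.current_time(),manip.current_ee_pos()-pos(.12))
shot("swing")
fb=[]
for th in np.arange(.10,-.035,-.01):
    manip.move_l(pos(th),max_speed=.03); f=RB.T@F(); fb.append(f[2]); print(round(th,3),f.round(2))
    if len(fb)>2 and f[2]-fb[0]>3.5: break
print(manip.current_time())
```

```text
F [-0.0646 -0.4204 -0.0096]
w 15.257811967169156 [1.2628 1.7739 3.1779] 34.725
1.53 [-0.8331  3.8555  2.3457] 15.31278507633633
0.28 [ 0.5276  4.6967 -0.7362] 15.321944259547857
0.12 [ 1.5313  3.6607 -1.0292] 15.607314085062699
38.625 [ 0.0004 -0.0002  0.0001]
0.1 [ 1.83  4.09 -1.19]
0.09 [ 2.32  3.29 -0.05]
0.08 [ 3.61  3.39 -0.83]
0.07 [3.86 3.3  0.11]
0.06 [ 2.88  3.09 -1.15]
0.05 [ 2.77  2.42 -0.18]
0.04 [2.56 2.27 0.11]
0.03 [ 1.81  2.88 -0.6 ]
0.02 [1.02 2.05 1.05]
0.01 [ 0.52  2.03 -0.27]
0.0 [0.36 2.28 0.52]
-0.01 [ 0.07  2.02 -0.02]
-0.02 [-1.82  1.58  0.1 ]
-0.03 [-1.6   2.5  -0.59]
42.175
```

No contact force appeared down to θ = -0.03, so I'll look before going further.

Run:
```python
from h import *
p,d,c=shot("sw2"); p2,d2,c2=shot("sc2","scene")
print(manip.current_grip_width()*85, manip.current_time())
W=(cloud(p,d,c)+Z0-OB)@RB*1000
m=(abs(W[...,1])<26)&(abs(W[...,1])>14)&(W[...,0]>-75)&(W[...,0]<45)&(W[...,2]>84)
Q=W[m]
if len(Q)>50: print(len(Q),np.polyfit(Q[:,0],Q[:,2],1),np.percentile(Q,[2,50,98],axis=0))
cv2.imwrite("pics/sw2b.png",np.hstack([p,cv2.resize(p2[110:240,160:320],(517,420))])[:,:,::-1][:, :,:] if 0 else cv2.resize(np.hstack([p,cv2.resize(p2[110:240,160:320],(517,420))]),(800,312))[:,:,::-1])
```

```text
15.397320688294908 42.275
12956 [-0.1231 90.899 ] [[-63.657  -22.2882  88.5642]
 [-26.675  -14.5347  93.4955]
 [  3.1601  21.3008  95.1993]]
```

View pics/sw2b.png

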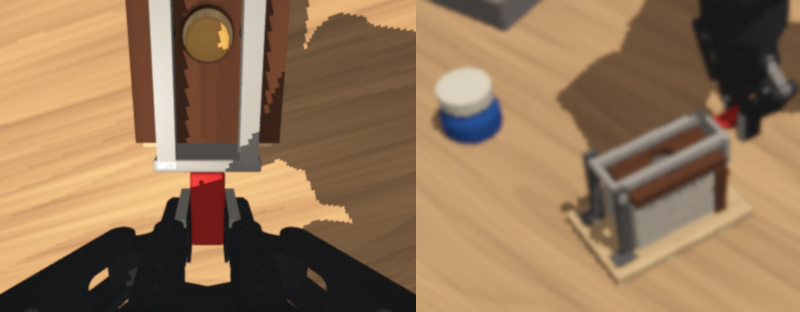

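Run:
```python
from h import *
for f in ("swing","sw2"):
    p,d,c=load(f);W=(cloud(p,d,c)+Z0-OB)@RB*1000;hs=cv2.cvtColor(p,cv2.COLOR_RGB2HSV)
    m=(abs(abs(W[...,1]+.4)-18)<2.5)&(W[...,0]>-57)&(W[...,0]<45)&(W[...,2]>87)&(W[...,2]<125)&(hs[...,1]<60)
    Q=W[m]; print(f,m.sum(),np.polyfit(Q[:,0]-52,Q[:,2],1),[ (x,round(float(np.median(Q[abs(Q[:,0]-x)<4][:,2])),2)) for x in (-50,-35,-20,-5,5) if (abs(Q[:,0]-x)<4).sum()>5])
    q=p.astype(int);t=(q[...,0]>2*q[...,1])&(q[...,0]>2*q[...,2])&(q[...,0]>60)&(W[...,0]<-60)&(abs(W[...,1])<12)
    print("tab",t.sum(),np.median(W[t],0))
```

```text
swing 6433 [-0.1581 93.2528] [(-50, 109.35), (-35, 107.03), (-20, 104.68), (-5, 102.28), (5, 100.72)]
tab 4498 [-80.2477  -0.5205 114.0451]
sw2 6980 [-0.0049 93.1486] [(-50, 93.63), (-35, 93.59), (-20, 93.51), (-5, 93.42), (5, 93.32)]
tab 4362 [-81.6574  -0.4476  93.7083]
```

The bail is still in the grip. The straps show a constant +0.036 offset because it was gripped at 2.2 rather than 2.16, so the actual angle is now about 0.005. I'll keep creeping until contact.

Run:
```python
from h import *
T=tool(RB,0,True); o=.019*T[:,2]; r=146
pos=lambda th: box(52-r*np.cos(th),-.4,89+r*np.sin(th))+o
f0=(RB.T@F())[2]; print(f0)
for th in np.arange(-.034,-.06,-.004):
    manip.move_l(pos(th),max_speed=.02); f=RB.T@F(); print(round(th,3),f.round(2))
    if f[2]-f0>4: break
p,d,c=shot("sw3");W=(cloud(p,d,c)+Z0-OB)@RB*1000;hs=cv2.cvtColor(p,cv2.COLOR_RGB2HSV)
m=(abs(abs(W[...,1]+.4)-18)<2.5)&(W[...,0]>-57)&(W[...,0]<45)&(W[...,2]>87)&(W[...,2]<125)&(hs[...,1]<60)
Q=W[m]; print(np.polyfit(Q[:,0]-52,Q[:,2],1),manip.current_time())
```

```text
0.36159272716675517
-0.034 [-3.42  1.65  0.1 ]
-0.038 [-5.58  1.6   3.84]
-0.042 [-6.26  1.85  8.9 ]
[ 0.0029 93.0963] 43.075
```

Run:
```python
from h import *
manip.set_gripper(.5); print(F())
P=np.array(manip.current_ee_pos())
manip.move_l(P+[0,0,.05],max_speed=.1)
manip.move_l(P+[0,0,.17]-RB[:,0]*.03,max_speed=.25)
p,d,c=shot("fin");W=(cloud(p,d,c)+Z0-OB)@RB*1000;hs=cv2.cvtColor(p,cv2.COLOR_RGB2HSV);q=p.astype(int)
m=(abs(abs(W[...,1]+.4)-18)<2.5)&(W[...,0]>-57)&(W[...,0]<45)&(W[...,2]>87)&(W[...,2]<125)&(hs[...,1]<60)
Q=W[m]; print("bail",np.polyfit(Q[:,0]-52,Q[:,2],1))
m=(q[...,0]>1.35*q[...,1])&(q[...,0]<130)&(abs(W[...,2]-82)<3)&(abs(W[...,1])<45)&(abs(W[...,0])<70)
print("cover",np.percentile(W[m],[.5,50,99.5],axis=0),manip.current_time())
for n,o in (("top","tub"),("top","bottle"),("top","brush")):
    pass
p2,_,_=shot(None,"scene"); a=p2[100:420,60:430]
cv2.imwrite("pics/fin2.png",cv2.resize(np.hstack([cv2.resize(p,(485,364)),cv2.resize(a,(421,364))]),(800,321))[:,:,::-1])
```

```text
[-1.4811 -0.0786 -0.9023]
bail [ 0.0001 93.0444]
cover [[-52.9083 -34.5862  79.9815]
 [-21.1165  -0.4719  82.0956]
 [ 15.3949  32.8325  83.9341]] 44.7917
```

View pics/fin2.png

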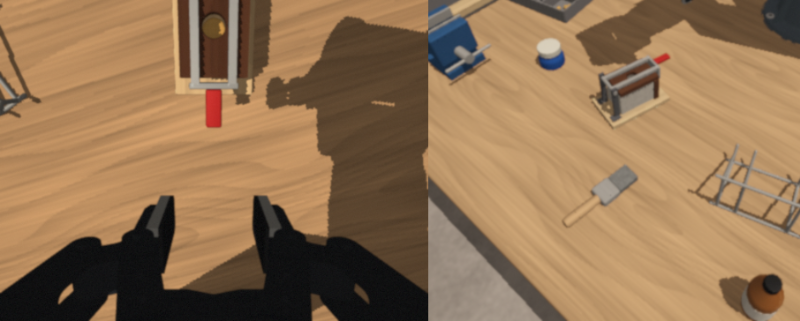

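The bail is at 0.000 rad on the cover. The cover and end board are in place, the tub, bottle and brush look undisturbed, and the gripper is clear. Handing in.

```bash
python3 -c "
from bench import manip
print(manip.sign_off())"
```

```text
the job is handed in; nothing more can be done
None
```

The job is handed in at about 45 s: the end board is upright against the walls, the cover is on top and flush to about 1 mm by the camera measurements, the bail is closed on it, and the tub, bottle and brush were left alone.

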